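Load a brass plate under the engraver's hold-down spring

ROBOT

A 6-joint arm with a two-finger parallel gripper is mounted at the origin on the work surface. World frame = base frame: x ahead of the robot, y to its left, z up, the work surface at z = 0. Lengths are in mm, angles in rad, forces in N, time in s.
With the tool pointing down it reaches from about 325 to 900 mm from the base axis. Payload 6.1 kg.
Tool frame: the origin (TCP) lies on the front face of the gripper's body, between the roots of the fingers; the fingertips stand 73 mm ahead of it and the grasp point (between the pads) lies 54 mm ahead of it; z points along the fingers, y is the direction in which the jaws open and shut (so a half turn about z gives the same grasp; the last joint's range is limited). The gripper opens to 85 mm and grips with 20 to 120 N. Pads are 22 mm wide; open, the fingers measure 114 mm over their backs; the gripper's body (76 mm by 85 mm) begins 54 mm behind the grasp point. The pads swing forward as they close: fully open they stand 13 mm farther back than shut.
Start: joints at [1.063, 0.22, 1.526, -0, 1.395, -0.126], TCP at [232.868, 579.991, 303.9] pointing down, gripper open.
Joint ranges: [-2.98, 2.98], [-0.91, 2.08], [0.09, 2.57], [-1.24, 4.39], [0.2, 2.65], [-2.68, 2.68]. Speed limits (rad/s): [2.57, 2.57, 3.01, 3.14, 3.14, 3.14].

INTERFACE

Orientations are given as a unit quaternion [w, x, y, z].
In Python, from bench import manip gives the robot as it stands. The module is installed in compiled form; this text tells all that it offers.
- The arm moves only by the shell command python3 -m creep 'ROWS' [OPENING]. ROWS is JSON, a list of rows, each a list of 6 numbers: the shift along the tool's x, y, z in cm, then the turn, a rotation vector about the tool's x, y, z in degrees. A call has exactly 8 rows; each row is the pose to reach, as a shift and turn from the pose commanded when the call began, along the tool's axes at that moment; what a row does not reach only later rows make up. A row lasts 1/12 s, in which the tool goes at most 41.7 mm and 7.16 degrees, less where a joint would pass 70% of its speed; a pose out of reach is approached as far as the arm can. A call with a gripper value outside its range is refused whole. OPENING is the closure, from -1 (fully open) to 1 (shut), set as the call begins (- or left out, the last holds). The fingers move at their own pace and stop on an object; the grip force is fixed at half the most. Time passes only in rows, so rows that repeat a pose let the fingers close, or fill a call up. It gives the time, the measured TCP pose, the force and the opening at its end, in the units of the state.
- manip.state(): the state, without advancing time (a new reading comes with each control period).
- manip.capture(name): name is "scene" or "top"; returns the picture (400x640x3 uint8, red, green, blue); there is no depth.
- manip.calibration(name): a dict with "camera_matrix" (3x3 intrinsics, pixels), "R" (3x3) and "t" (3): a world point X has camera coordinates R X + t. Camera axes: x right, y down, z forward; pixel columns grow to the right and rows downward; lengths in mm; the calibration is good to about 2 mm. A picture is of the moment at which its call begins. calibration takes no time and is no camera call.
- manip.finish_job(): hands the job in, once; it reports no verdict.
The state is a dict: "clock": time; "joint_positions": joint angles; "qd": joint speeds; "tau": joint torques, N m; "eef_pos": TCP position; "orientation": TCP orientation; "ft_force": force on the tool from outside, world axes, zero at the start; "moment": the same for the moment, N m; "finger_gap": opening from 0.0 (shut) to 1.0 (fully open).
Only numpy, scipy, OpenCV 4.12 (cv2) and the standard library are available. Lean on these libraries where they do the work, as an engineer would, in place of code of your own. Each camera call takes 0.05 s, during which the arm holds its last target.

TASK

Load the brass plate for engraving: press it down hard with your fingertips on the part of its top that stays clear of the spring, and slide it along between the guide strips so that it passes under the hold-down leaf spring and comes fully home against the end stop. Slide it only, never pinch or lift it, do not touch the spring with the fingers, leave the loupe, ring box and screwdriver alone, and let go at the end with the plate lying flat under the spring.

Things in the scene. Friction and masses are not known exactly. Their poses are not given: they have to be found in the camera images.
- engraver: Bench-top nameplate engraver, fixed: white housing 260 x 420 mm (x, y), 45 mm high; origin at the centre of its underside on the counter, z up. On it a dark grey slotted table 160 x 260 mm, top at z = 66 mm, y = -160 to +100 mm. Across its +y end stands a white gantry with the engraving head, from y = +133 mm on, 200 mm high; nothing else stands above z = 92 mm.
- home (a point): Where the centre of the plate's underside lies when it is home (engraver x = 0, y = +5, z = 66 mm), in the channel along engraver y between two guide strips (inner faces at x = +-26.5 mm, 4 mm high, y = -155 to +50 mm). The plate is slid in engraver +y to the end stop: a block 16 mm high, 77 mm wide, face 50 mm beyond this point.
- blank: The brass plate to load: 50 mm wide (x), 100 mm long (y), 6 mm thick, about 0.25 kg, dark screw marks in the corners, lying in the channel with its y axis along engraver +y; origin at the centre of its underside. It stands 2 mm above the guide strips, with 1.5 mm play on either side. Friction is about 0.25 on the table, 0.9 between fingertips and the rear 60 mm of its top.
- spring: Steel hold-down leaf spring, 28 mm wide. Origin at its root, clamped on the end stop at engraver y = +75, z = 84 mm. From the stop's face it bends down towards -y to a heel, then turns up in a lip that ends at engraver y = +14 mm, about 10 mm above the table. When the plate is home it covers the front 41 mm: the fingertips belong on the plate's rear half, some 25 mm behind its centre.
- spring_heel (a point): Underside of the spring's heel, its lowest line: engraver y = +35, z = 67.5 mm at rest, 72 mm when riding on the plate. The plate's front edge raises the lip by itself; the spring then bears on it with about 6 N. Entering takes some 6 N of push along the channel, sliding on about 3 N; with the friction under the press, fingertips have to press down with 14 to 20 N.
- loupe: Black eyepiece loupe, bystander, 30 mm across and 34 mm high, standing on the housing's ledge (45 mm above the counter) on the +x side of the table; origin at the centre of its underside.
- ring_box: Dark ring box, bystander, 54 x 60 x 41 mm, on the counter before the engraver's -y end; origin at the centre of its underside.
- driver: Screwdriver with a wooden handle, bystander, 150 mm long, lying along engraver y on the housing's ledge on the +x side of the table; its x axis runs along it.
Not all that is in view belongs to the job. Of the things like the blank, leave any that is purple or red; of the rest the larger one is meant.

How it is judged:
By the outcome, as a careful person would: the job done as asked, in the order asked, and still so for the second after the job is handed in, with the robot touching nothing.
It also fails if it takes over 59 s, if anything falls off the work surface, if the arm or the gripper's body presses on something with over 40 N, if the wrist force passes 120 N, or if a joint passes its speed limit or range.

## Working session

There is one attempt and no reset: what is moved stays moved. The work goes in short steps, Python scripts to look and compute and a shell command to move; the robot and the scene stay as the last step left them, time stands still between calls to the robot, and variables do not carry over. Pictures are saved under pics/ and viewed, and the job is handed in when it is done.

```bash
mkdir -p pics; python3 - <<'E'
from bench import manip
import cv2
print(manip.state())
for n in("scene","top"):
    cv2.imwrite(f"pics/{n}0.png",manip.capture(n)[:,:,::-1]); print(n,manip.calibration(n))
E
```

```text
{'clock': 0.0, 'joint_positions': array([ 1.06288382e+00,  2.21251554e-01,  1.52763808e+00,  2.36534203e-05,
        1.39471007e+00, -1.26111514e-01]), 'qd': array([-0.00077851,  0.00075043,  0.00117972,  0.00118035, -0.00068411,
       -0.00127476]), 'tau': array([-2.59011482e-03, -4.96864915e+01, -3.89412618e+01, -2.77396139e-04,
        1.07985761e-02,  7.08398929e-06]), 'eef_pos': array([232.64069568, 579.57457135, 302.76908471]), 'orientation': array([-3.23890052e-04,  1.89745061e-01,  9.81832880e-01, -9.49893518e-04]), 'ft_force': array([ 0.18000135,  0.7567488 , -0.70974603]), 'moment': array([-0.00146535, -0.00117211,  0.05732496]), 'finger_gap': 1.0012155225465622}
scene {'camera_matrix': array([[399.76077924,   0.        , 323.05799201],
       [  0.        , 399.76077924, 197.70798496],
       [  0.        ,   0.        ,   1.        ]]), 'R': array([[-8.33530872e-01,  5.52472515e-01,  6.36991358e-04],
       [ 3.21416876e-01,  4.85867841e-01, -8.12787569e-01],
       [-4.49352286e-01, -6.77278792e-01, -5.82559835e-01]]), 't': array([ 569.82882812,  -74.57165386, 1023.4261684 ])}
top {'camera_matrix': array([[459.30363508,   0.        , 321.59827143],
       [  0.        , 459.30363508, 200.11459388],
       [  0.        ,   0.        ,   1.        ]]), 'R': array([[-0.01598425, -0.99983451,  0.00868664],
       [-0.99793344,  0.0154119 , -0.06238048],
       [ 0.06223628, -0.00966579, -0.99801464]]), 't': array([ -83.6004272 ,  621.67002156, 1101.93210062])}
```

View pics/scene0.png

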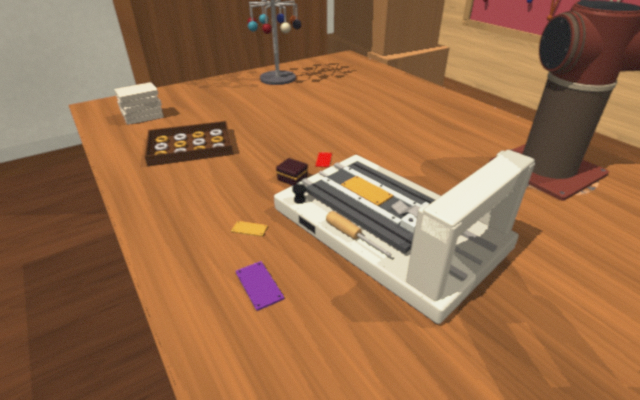

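View pics/top0.png

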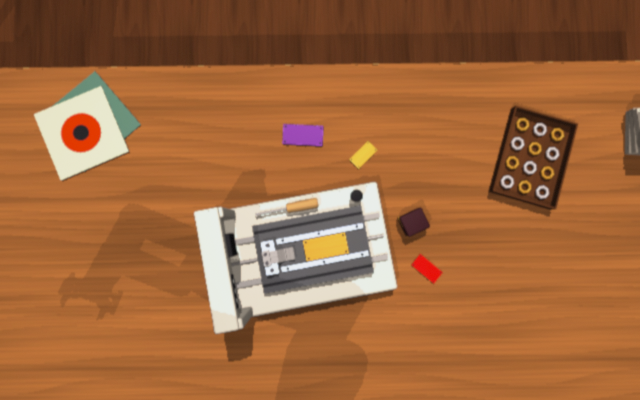

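Candidates in the top view are yellow in the channel (325,247), small yellow on the counter (363,154), purple (303,135) and red (427,268). Purple and red are excluded. Of the two yellow plates, the one in the channel is larger and lies where the blank is described to be. I'll confirm with a crop and measure it.

```bash
cat > h.py <<'E'
import numpy as np, cv2
from bench import manip
def ray(n,uv):
    c=manip.calibration(n);K,R,t=c["camera_matrix"],c["R"],c["t"]
    d=R.T@np.linalg.solve(K,np.array([uv[0],uv[1],1.])); return -R.T@t,d
def onz(n,uv,z):
    o,d=ray(n,uv); return o+d*(z-o[2])/d[2]
def proj(n,X):
    c=manip.calibration(n);p=c["camera_matrix"]@(c["R"]@np.array(X,float)+c["t"]);return p[:2]/p[2]
def yellow(img,box):
    h=cv2.cvtColor(img,cv2.COLOR_BGR2HSV); m=cv2.inRange(h,(18,120,120),(32,255,255))
    k=np.zeros_like(m);x0,y0,x1,y1=box;k[y0:y1,x0:x1]=m[y0:y1,x0:x1];return k
E
python3 - <<'E'
from h import *
im=cv2.imread("pics/top0.png")
cr=cv2.resize(im[170:340,185:445],None,fx=3,fy=3,interpolation=cv2.INTER_CUBIC);cv2.imwrite("pics/crop0.png",cr[:600])
s=cv2.imread("pics/scene0.png");cv2.imwrite("pics/crop0s.png",cv2.resize(s[140:320,265:530],None,fx=3,fy=3,interpolation=cv2.INTER_CUBIC))
print("tcp",proj("top",[232.6,579.6,303]),proj("scene",[232.6,579.6,303]),proj("top",[0,0,0]))
m=yellow(im,(290,225,360,270))
c=max(cv2.findContours(m,0,cv2.CHAIN_APPROX_NONE)[0],key=cv2.contourArea)
P=np.array([onz("top",p[0],72)[:2] for p in c],np.float32)
r=cv2.minAreaRect(P);print("blank",r)
# white housing top
h=cv2.cvtColor(im,cv2.COLOR_BGR2HSV);w=cv2.inRange(h,(0,0,150),(40,60,255));w[:170]=0;w[340:]=0;w[:,:180]=0;w[:,410:]=0
w=cv2.morphologyEx(w,cv2.MORPH_CLOSE,np.ones((5,5)))
c=max(cv2.findContours(w,0,cv2.CHAIN_APPROX_NONE)[0],key=cv2.contourArea)
P=np.array([onz("top",p[0],45)[:2] for p in c],np.float32);print("house",cv2.minAreaRect(P))
E
```

```text
tcp [-55.76716735 415.7774314 ] [1118.77987032  238.30138956] [286.75222231 459.23700311]
blank ((509.51708984375, -99.8515625), (48.474159240722656, 100.68671417236328), 9.876729011535645)
house ((490.8505554199219, -29.9527587890625), (292.054931640625, 440.76611328125), 9.886995315551758)
```

View pics/crop0.png

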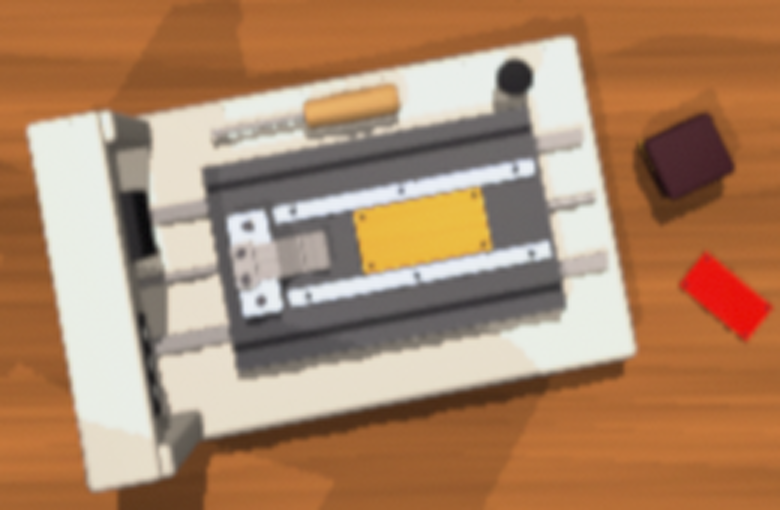

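View pics/crop0s.png

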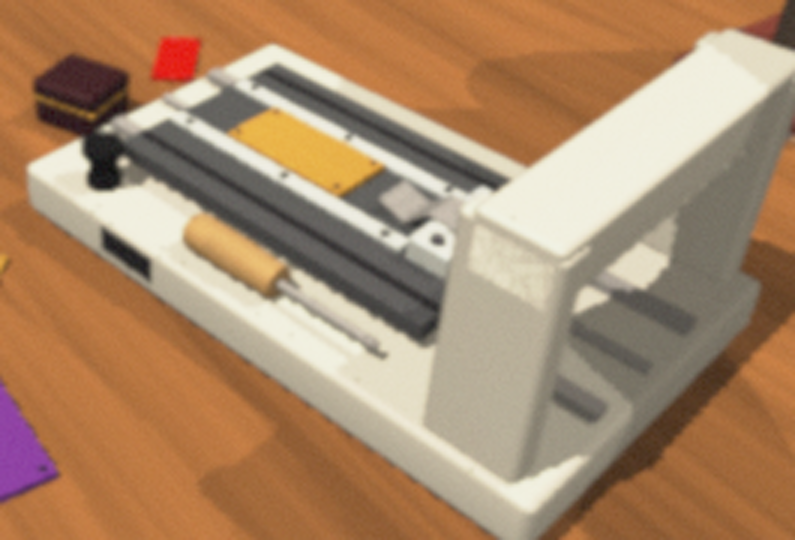

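The crop confirms it: the brass plate with dark corner screw marks lies between the white strips, at crop px (425,230). The spring lip is to its left at (328,250) and the stop at (265,265). Next I'll measure the engraver along the channel.

```bash
cat >> h.py <<'E'
A=np.radians(9.88); EX=np.array([np.cos(A),np.sin(A)]); EY=np.array([-np.sin(A),np.cos(A)])
def tool():
    from scipy.spatial.transform import Rotation as Ro
    s=manip.state();q=s["orientation"];return s,Ro.from_quat([q[1],q[2],q[3],q[0]]).as_matrix()
E
python3 - <<'E'
from h import *
B=np.array([509.5,-99.85])
def rel(n,uv,z): d=onz(n,uv,z)[:2]-B; return np.round([d@EX,d@EY],1)
c=lambda u,v:(185+u/3-.33,170+v/3-.33)
for nm,u,v,z,t in [("strip+ rear",535,170,70,"y-155"),("strip- rear",550,250,70,"-155"),("strip+ front",273,215,70,"50"),("strip- front",288,298,70,"50"),("stop R edge+",266,210,82,"55"),("stop R edge-",281,313,82,"55"),("lip",328,250,76,"14"),("house +x-y",576,37,45,"-210,x130"),("house -x-y",635,354,45,"-210,-130"),("table+",530,128,66,"-160 x80"),("table-",565,305,66,"-160 x-80")]: print(nm,t,rel("top",c(u,v),z))
s=lambda u,v:(265+u/3-.33,140+v/3-.33)
for nm,u,v,z in [("blank rear+",228,130,72),("rear-",275,108,72),("front+",340,193,72),("front-",385,168,72),("lip+x",382,205,76),("lip -x",402,180,76),("loupe",100,185,45),("drv",235,255,60)]: print(nm,rel("scene",s(u,v),z))
s,R=tool();print(s["eef_pos"],R.round(3))
tgt=np.r_[B-28*EY,400]; print(tgt, R.T@(tgt-s["eef_pos"]))
E
```

```text
strip+ rear y-155 [ 29.2 -94.8]
strip- rear -155 [-33.5 -94.3]
strip+ front 50 [ 33.1 110.9]
strip- front 50 [-31.7 111.1]
stop R edge+ 55 [ 38.  114.3]
stop R edge- 55 [-41.  117.3]
lip 14 [-1.1 73.8]
house +x-y -210,x130 [ 126.8 -149.9]
house -x-y -210,-130 [-127.8 -146.7]
table+ -160 x80 [ 62.  -97.6]
table- -160 x-80 [-77.5 -97.9]
blank rear+ [ 23.3 -52.7]
rear- [-21.7 -49.5]
front+ [23.2 49.2]
front- [-20.2  51.6]
lip+x [18.  79.1]
lip -x [-12.8  71. ]
loupe [107.4 -93.3]
drv [107.3  36.5]
[232.68467319 579.62694297 302.89180679] [[-0.928  0.373 -0.001]
 [ 0.373  0.928 -0.002]
 [ 0.    -0.002 -1.   ]]
[ 514.30438621 -127.43473986  400.        ] [-524.75971776 -551.39608616  -96.25737403]
```

```bash
python3 -m creep '[[0,0,-3.5,0,0,0],[0,0,-7,0,0,0],[0,0,-10,0,0,0],[-2.7,-2.8,-10,0,0,7],[-5.4,-5.6,-10,0,0,14],[-8.1,-8.4,-10,0,0,21],[-10.8,-11.2,-10,0,0,28],[-13.5,-14,-10,0,0,35]]' 1; python3 - <<'E'
from h import *
s,R=tool();tgt=np.r_[509.5+28*.1716,-99.85-28*.985,400]
print(s["joint_positions"].round(2),R[:,0].round(3),R.T@(tgt-s["eef_pos"]), np.degrees(np.arctan2(R[1,1],R[0,1])))
E
```

```text
clock: 0.77
eef_pos: [306.0, 398.1, 403.4]
orientation: [-0.0, 0.479, 0.878, -0.0]
ft_force: [0.7, -0.6, 0.0]
finger_gap: -0.0
[ 0.76 -0.13  1.7  -0.    1.57  0.19] [-0.542  0.84  -0.   ] [-554.49876139 -109.77893977    3.58035959] 32.81940732848003
```

```bash
python3 -m creep '[[-4,-0.8,0,0,0,5],[-8,-1.6,0,0,0,10],[-12,-2.4,0,0,0,15],[-16,-3.2,0,0,0,20],[-20,-4,0,0,0,22.9],[-24,-4.8,0,0,0,22.9],[-28,-5.6,0,0,0,22.9],[-32,-6.3,0,0,0,22.9]]' 1; python3 - <<'E'
from h import *
s,R=tool();tgt=np.r_[509.5+28*.1716,-99.85-28*.985,400]
print(s["joint_positions"].round(2),R.round(3),R.T@(tgt-s["eef_pos"]), np.degrees(np.arctan2(R[1,1],R[0,1])))
E
```

```text
clock: 1.43
eef_pos: [428.1, 95.4, 403.8]
orientation: [0.0, 0.641, 0.767, 0.0]
ft_force: [0.4, 0.4, -0.4]
finger_gap: 0.0
[ 0.04 -0.29  1.84  0.    1.59 -0.14] [[-0.178  0.984  0.   ]
 [ 0.984  0.178  0.   ]
 [ 0.     0.    -1.   ]] [-234.56714347   45.31392097    3.80707929] 10.226207523467117
```

```bash
python3 -m creep '[[-4,0.8,0,0,0,0],[-8,1.6,0,0,0,0],[-12,2.4,0,0,0,0],[-16,3.2,0,0,0,0],[-20,4,0,0,0,0],[-23.4,4.5,1.5,0,0,0],[-23.4,4.5,5,0,0,0],[-23.4,4.5,9,0,0,0]]' 1; python3 - <<'E'
from h import *
s,R=tool();tgt=np.r_[509.5+28*.1716,-99.85-28*.985,160]
print(R.round(4),R.T@(tgt-s["eef_pos"]), np.degrees(np.arctan2(R[1,1],R[0,1])))
E
```

```text
clock: 2.1
eef_pos: [515.2, -127.7, 314.7]
orientation: [0.002, 0.643, 0.766, 0.001]
ft_force: [0.7, 0.2, -0.0]
finger_gap: 0.001
[[-0.1739  0.9847  0.0043]
 [ 0.9848  0.1739 -0.0019]
 [-0.0027  0.0039 -1.    ]] [  0.83051616  -1.40712885 154.70029659] 10.017301280781583
```

```bash
python3 -m creep '[[0,0,3,0,0,0],[0,0,6,0,0,0],[0,0,9,0,0,0],[0,0,11.5,0,0,0],[0,0,13.5,0,0,0],[0,-0.1,14.5,0,0,0],[0,-0.1,14.5,0,0,0],[0,-0.1,14.5,0,0,0]]' 1; python3 - <<'E'
from h import *
for n in("scene","top"):
    im=manip.capture(n)[:,:,::-1]; x,y,w,h=(265,120,265,200) if n=="scene" else (185,160,260,180)
    cv2.imwrite(f"pics/{n}1.png",cv2.resize(im[y:y+h,x:x+w],None,fx=3,fy=3,interpolation=cv2.INTER_CUBIC))
s,R=tool();p=s["eef_pos"]+R@[0,0,73];d=p[:2]-[509.5,-99.85];print(s["eef_pos"],R.round(4),"tip",p,d@EX,d@EY,s["ft_force"])
E
```

```text
clock: 2.77
eef_pos: [512.8, -125.1, 169.0]
orientation: [-0.0, 0.641, 0.767, -0.0]
ft_force: [-0.4, 0.7, 0.1]
finger_gap: -0.003
[ 513.92567249 -125.513297    170.57780431] [[-0.1775  0.9841  0.0025]
 [ 0.9841  0.1775 -0.001 ]
 [-0.0014  0.0023 -1.    ]] tip [ 514.10605489 -125.58721332   97.5780646 ] 0.12161832425505348 -26.145842887251025 [-0.34836504 -0.0882492  -0.29608215]
```

View pics/scene1.png

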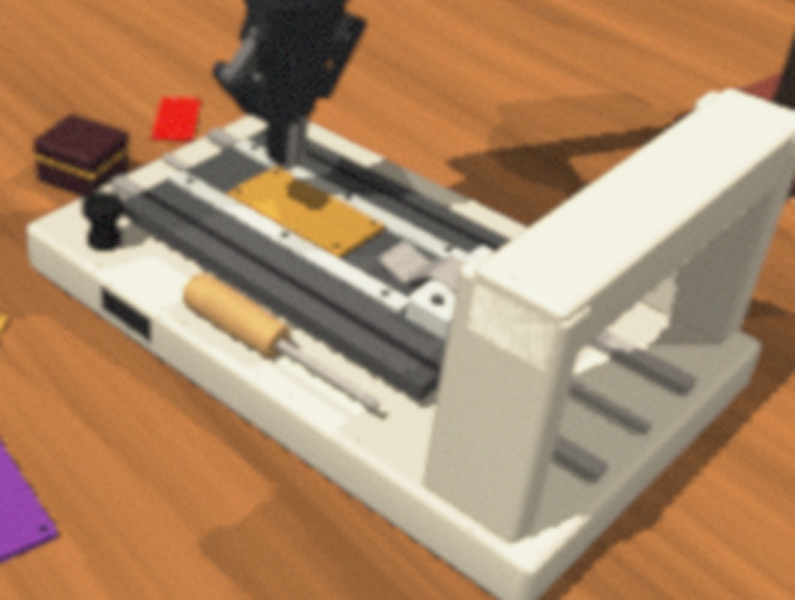

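View pics/top1.png

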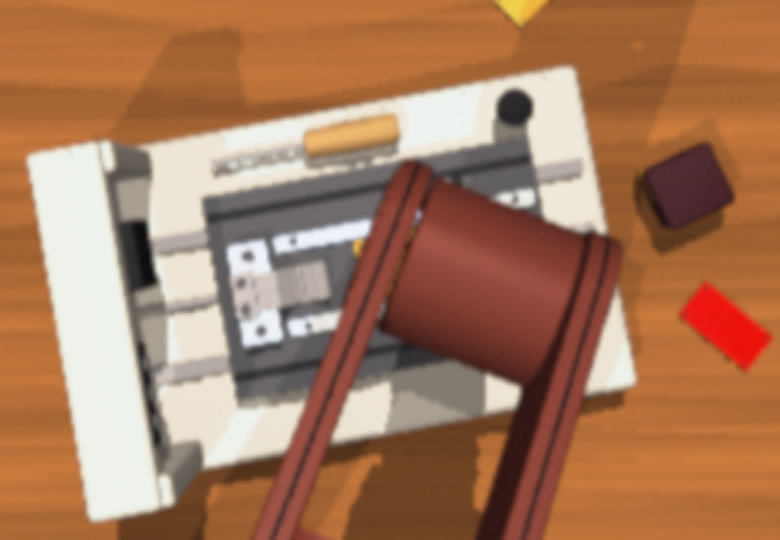

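The fingers stand closed above the plate's rear half, with their shadow on the plate at about (310,190) in the scene crop. The spring is clear. I'll go down until they touch.

```bash
python3 -m creep '[[0,0,0.6,0,0,0],[0,0,1.2,0,0,0],[0,0,1.6,0,0,0],[0,0,1.8,0,0,0],[0,0,2,0,0,0],[0,0,2.1,0,0,0],[0,0,2.1,0,0,0],[0,0,2.1,0,0,0]]' 1;  python3 -m creep '[[0,0,0.1,0,0,0],[0,0,0.2,0,0,0],[0,0,0.2,0,0,0],[0,0,0.2,0,0,0],[0,0,0.2,0,0,0],[0,0,0.2,0,0,0],[0,0,0.2,0,0,0],[0,0,0.2,0,0,0]]' 1
```

```text
clock: 3.53
eef_pos: [513.0, -125.1, 147.9]
orientation: [0.0, 0.641, 0.767, 0.0]
ft_force: [-0.2, -0.6, 0.7]
finger_gap: -0.002
clock: 4.2
eef_pos: [513.0, -125.1, 145.9]
orientation: [0.0, 0.641, 0.767, -0.0]
ft_force: [-0.1, 0.3, 1.2]
finger_gap: 0.001
```

```bash
python3 -m creep '[[0,0,0.05,0,0,0],[0,0,0.1,0,0,0],[0,0,0.1,0,0,0],[0,0,0.1,0,0,0],[0,0,0.1,0,0,0],[0,0,0.1,0,0,0],[0,0,0.1,0,0,0],[0,0,0.1,0,0,0]]' 1
```

```text
clock: 4.87
eef_pos: [512.9, -125.1, 144.9]
orientation: [-0.0, 0.641, 0.767, 0.0]
ft_force: [-0.0, 0.7, 0.3]
finger_gap: 0.004
```

```bash
python3 -m creep '[[0,0,0.02,0,0,0],[0,0,0.05,0,0,0],[0,0,0.05,0,0,0],[0,0,0.05,0,0,0],[0,0,0.05,0,0,0],[0,0,0.05,0,0,0],[0,0,0.05,0,0,0],[0,0,0.05,0,0,0]]' 1
```

```text
clock: 5.53
eef_pos: [513.0, -125.2, 144.7]
orientation: [0.0, 0.641, 0.767, 0.0]
ft_force: [-2.6, 0.1, 4.6]
finger_gap: -0.002
```

```bash
python3 -m creep '[[0,0,0.03,0,0,0],[0,0,0.06,0,0,0],[0,0,0.06,0,0,0],[0,0,0.06,0,0,0],[0,0,0.06,0,0,0],[0,0,0.06,0,0,0],[0,0,0.06,0,0,0],[0,0,0.06,0,0,0]]' 1
```

```text
clock: 6.2
eef_pos: [513.3, -125.2, 144.6]
orientation: [0.0, 0.641, 0.767, 0.0]
ft_force: [-3.3, 1.2, 8.0]
finger_gap: -0.002
```

```bash
python3 -m creep '[[0,0,0.05,0,0,0],[0,0,0.1,0,0,0],[0,0,0.15,0,0,0],[0,0,0.15,0,0,0],[0,0,0.15,0,0,0],[0,0,0.15,0,0,0],[0,0,0.15,0,0,0],[0,0,0.15,0,0,0]]' 1
```

```text
clock: 6.87
eef_pos: [513.9, -125.4, 144.6]
orientation: [0.001, 0.641, 0.767, 0.0]
ft_force: [-5.8, 2.8, 17.0]
finger_gap: -0.0
```

```bash
python3 -m creep '[[0.2,0,0,0,0,0],[0.4,0,0,0,0,0],[0.6,0,0,0,0,0],[0.8,0,0,0,0,0],[1,0,0,0,0,0],[1.2,0,0,0,0,0],[1.2,0,0,0,0,0],[1.2,0,0,0,0,0]]' 1;python3 - <<'E'
from h import *
for n in("scene",):
    im=manip.capture(n)[:,:,::-1]; x,y,w,h=(265,120,265,200)
    cv2.imwrite(f"pics/{n}2.png",cv2.resize(im[y:y+h,x:x+w],None,fx=3,fy=3,interpolation=cv2.INTER_CUBIC))
    m=np.array([[onz(n,(x+u/3-.33,y+v/3-.33),72)[:2] for u,v in []]])
E
```

```text
clock: 7.53
eef_pos: [512.3, -115.0, 144.6]
orientation: [0.003, 0.641, 0.767, -0.0]
ft_force: [-3.3, -3.9, 13.4]
finger_gap: 0.001
```

View pics/scene2.png

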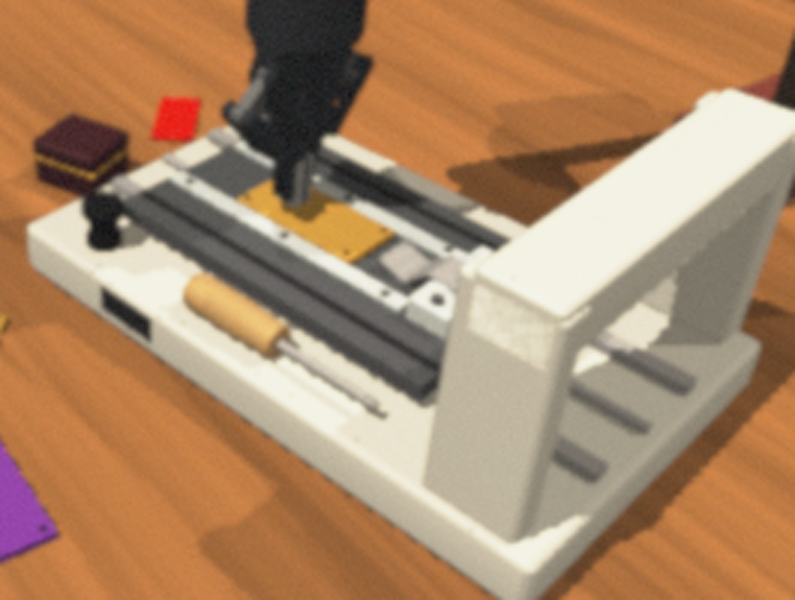

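The plate follows: its front edge has moved to about (392,235) and the gap to the lip is shrinking. Pressing force has sagged to 13 N, so I'll add some and go on.

```bash
python3 -m creep '[[0,0,0.1,0,0,0],[0.2,0,0.1,0,0,0],[0.4,0,0.1,0,0,0],[0.6,0,0.1,0,0,0],[0.8,0,0.1,0,0,0],[0.9,0,0.1,0,0,0],[0.9,0,0.1,0,0,0],[0.9,0,0.1,0,0,0]]' 1
```

```text
clock: 8.25
eef_pos: [511.0, -107.2, 144.6]
orientation: [0.004, 0.641, 0.767, -0.001]
ft_force: [-6.0, -7.4, 17.5]
finger_gap: -0.003
```

```bash
python3 -m creep '[[0,-0.06,0.02,0,0,0],[0.1,-0.1,0.04,0,0,0],[0.2,-0.1,0.04,0,0,0],[0.3,-0.1,0.04,0,0,0],[0.4,-0.1,0.04,0,0,0],[0.5,-0.1,0.04,0,0,0],[0.5,-0.1,0.04,0,0,0],[0.5,-0.1,0.04,0,0,0]]' 1
```

```text
clock: 8.92
eef_pos: [510.0, -102.4, 144.6]
orientation: [0.004, 0.641, 0.767, -0.0]
ft_force: [-2.8, -6.8, 18.4]
finger_gap: 0.001
```

```bash
python3 -m creep '[[0.15,-0.02,0.01,0,0,0],[0.3,-0.03,0.01,0,0,0],[0.45,-0.03,0.01,0,0,0],[0.6,-0.03,0.02,0,0,0],[0.75,-0.03,0.02,0,0,0],[0.9,-0.03,0.02,0,0,0],[0.9,-0.03,0.02,0,0,0],[0.9,-0.03,0.02,0,0,0]]' 1;python3 - <<'E'
from h import *
for n in("scene",):
    im=manip.capture(n)[:,:,::-1]; x,y,w,h=(315,150,130,100)
    cv2.imwrite(f"pics/{n}3.png",cv2.resize(im[y:y+h,x:x+w],None,fx=6,fy=6,interpolation=cv2.INTER_CUBIC))
E
```

```text
clock: 9.58
eef_pos: [508.4, -93.5, 144.6]
orientation: [0.005, 0.641, 0.767, 0.0]
ft_force: [-3.4, -6.1, 19.0]
finger_gap: 0.003
```

View pics/scene3.png

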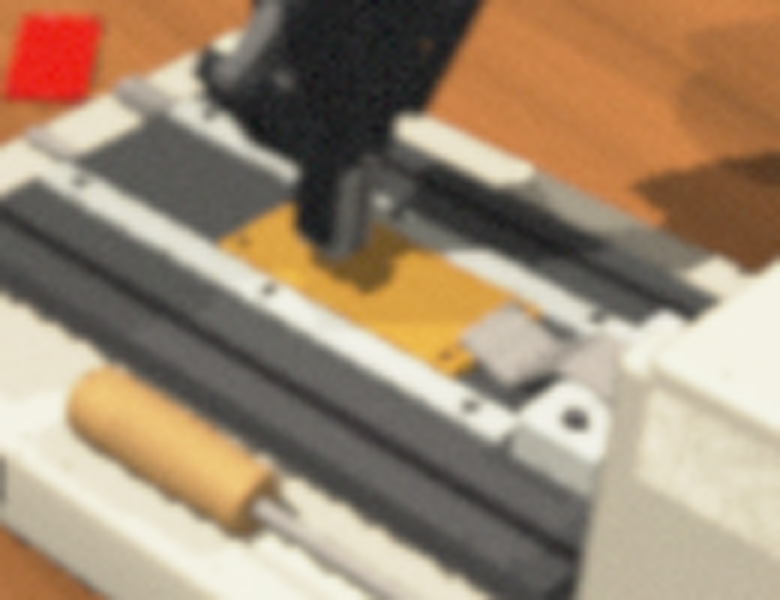

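The plate's front corner (465,365) is now under the lip (515,340). About 32 mm are done and about 33 mm remain.

```bash
python3 -m creep '[[0.1,0,0,0,0,0],[0.2,-0.02,0,0,0,0],[0.3,-0.03,0,0,0,0],[0.4,-0.03,0,0,0,0],[0.5,-0.03,0,0,0,0],[0.6,-0.03,0,0,0,0],[0.7,-0.03,0,0,0,0],[0.7,-0.03,0,0,0,0]]' 1
```

```text
clock: 10.3
eef_pos: [507.2, -87.2, 144.6]
orientation: [0.005, 0.641, 0.767, 0.0]
ft_force: [-2.1, -9.7, 16.5]
finger_gap: -0.001
```

```bash
python3 -m creep '[[0.1,0,0,0,0,0],[0.2,-0.02,0,0,0,0],[0.3,-0.03,0,0,0,0],[0.4,-0.03,0,0,0,0],[0.5,-0.03,0,0,0,0],[0.6,-0.03,0,0,0,0],[0.7,-0.03,0,0,0,0],[0.7,-0.03,0,0,0,0]]' 1
```

```text
clock: 10.97
eef_pos: [506.1, -81.0, 144.6]
orientation: [0.006, 0.641, 0.767, -0.0]
ft_force: [1.1, -12.3, 13.7]
finger_gap: -0.0
```

The shear is 12.3 N against 13.7 N normal, which is at the slip limit. I'll press harder before moving on.

```bash
python3 -m creep '[[0,0.02,0.03,0,0,0],[0,0.02,0.06,0,0,0],[0,0.02,0.09,0,0,0],[0,0.02,0.1,0,0,0],[0,0.02,0.1,0,0,0],[0,0.02,0.1,0,0,0],[0,0.02,0.1,0,0,0],[0,0.02,0.1,0,0,0]]' 1;python3 - <<'E'
from h import *
for n in("scene",):
    im=manip.capture(n)[:,:,::-1]; x,y,w,h=(315,150,130,100)
    cv2.imwrite(f"pics/{n}4.png",cv2.resize(im[y:y+h,x:x+w],None,fx=6,fy=6,interpolation=cv2.INTER_CUBIC))
E
```

```text
clock: 11.63
eef_pos: [506.2, -81.0, 144.6]
orientation: [0.006, 0.641, 0.767, -0.0]
ft_force: [-3.1, -11.1, 22.5]
finger_gap: -0.0
```

View pics/scene4.png

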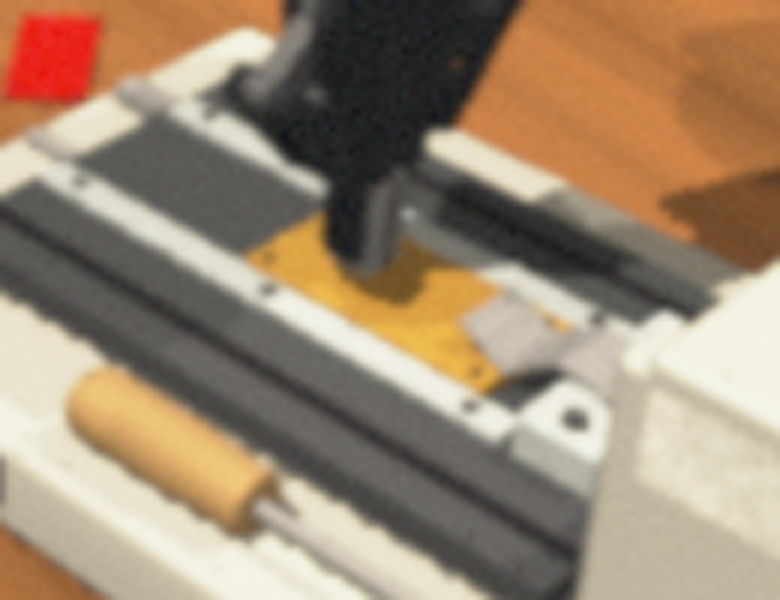

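```bash
python3 - <<'E'
from h import *
B=np.array([509.5,-99.85])
def r(u,v,z=72): d=onz("scene",(315+u/6-.42,150+v/6-.42),z)[:2]-B; return (d@EX).round(1),(d@EY).round(1)
for p in [(220,241),(247,254),(465,376),(495,393)]: print(p,r(*p))
print(r(520,430,66))
E
```

```text
(220, 241) (np.float64(25.4), np.float64(-20.3))
(247, 254) (np.float64(24.4), np.float64(-8.7))
(465, 376) (np.float64(24.0), np.float64(84.5))
(495, 393) (np.float64(24.0), np.float64(96.4))
(np.float64(26.6), np.float64(109.0))
```

```bash
python3 -m creep '[[0.1,0,0,0,0,0],[0.2,0,0,0,0,0],[0.3,0,0,0,0,0],[0.4,0,0,0,0,0],[0.5,0,0,0,0,0],[0.6,0,0,0,0,0],[0.6,0,0,0,0,0],[0.6,0,0,0,0,0]]' 1
```

```text
clock: 12.35
eef_pos: [505.2, -75.3, 144.6]
orientation: [0.006, 0.641, 0.767, -0.0]
ft_force: [-3.3, -12.5, 22.1]
finger_gap: 0.001
```

```bash
python3 -m creep '[[0.1,0,0,0,0,0],[0.2,0,0,0,0,0],[0.3,0,0,0,0,0],[0.4,0,0,0,0,0],[0.5,0,0,0,0,0],[0.6,0,0,0,0,0],[0.6,0,0,0,0,0],[0.6,0,0,0,0,0]]' 1
```

```text
clock: 13.02
eef_pos: [504.1, -69.3, 144.5]
orientation: [0.006, 0.641, 0.767, -0.0]
ft_force: [-4.0, -13.0, 22.9]
finger_gap: 0.0
```

```bash
python3 -m creep '[[0.1,0,0,0,0,0],[0.2,0,0,0,0,0],[0.3,0,0,0,0,0],[0.4,0,0,0,0,0],[0.5,0,0,0,0,0],[0.5,0,0,0,0,0],[0.5,0,0,0,0,0],[0.5,0,0,0,0,0]]' 1;python3 - <<'E'
from h import *
for n in("scene",):
    im=manip.capture(n)[:,:,::-1]; x,y,w,h=(315,150,130,100)
    cv2.imwrite(f"pics/{n}5.png",cv2.resize(im[y:y+h,x:x+w],None,fx=6,fy=6,interpolation=cv2.INTER_CUBIC))
E
```

```text
clock: 13.68
eef_pos: [503.3, -64.3, 144.5]
orientation: [0.006, 0.641, 0.767, -0.0]
ft_force: [-3.6, -12.1, 23.2]
finger_gap: -0.001
```

View pics/scene5.png

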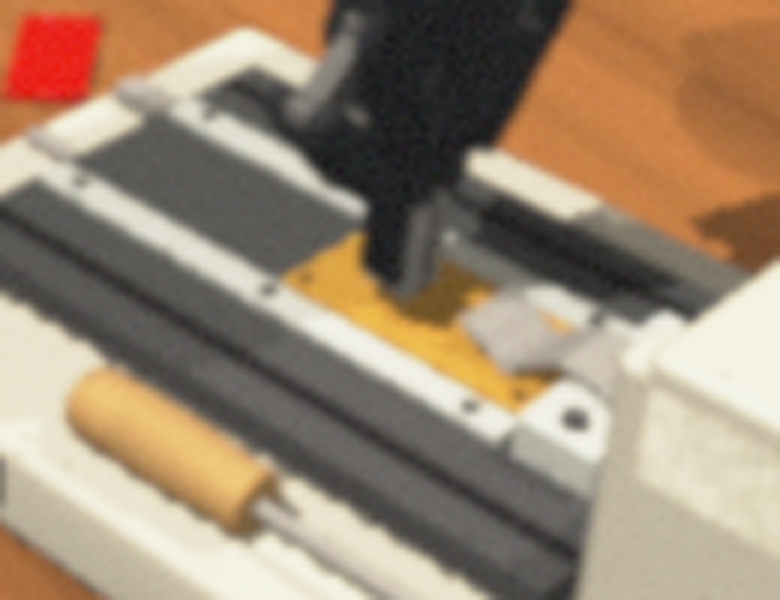

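The front corner (520,400) is nearly at the stop, and the fingertips (405,295) are clear of the lip (465,320). The last millimetres go slowly, until the force rises.

```bash
python3 -m creep '[[0.07,0,0,0,0,0],[0.14,0,0,0,0,0],[0.2,0,0,0,0,0],[0.26,0,0,0,0,0],[0.3,0,0,0,0,0],[0.3,0,0,0,0,0],[0.3,0,0,0,0,0],[0.3,0,0,0,0,0]]' 1
```

```text
clock: 14.4
eef_pos: [502.7, -61.4, 144.5]
orientation: [0.006, 0.641, 0.767, -0.0]
ft_force: [-3.6, -13.4, 22.8]
finger_gap: -0.004
```

```bash
python3 -m creep '[[0.05,0,0,0,0,0],[0.1,0,0,0,0,0],[0.15,0,0,0,0,0],[0.2,0,0,0,0,0],[0.2,0,0,0,0,0],[0.2,0,0,0,0,0],[0.2,0,0,0,0,0],[0.2,0,0,0,0,0]]' 1
```

```text
clock: 15.07
eef_pos: [502.4, -59.5, 144.6]
orientation: [0.006, 0.641, 0.767, -0.0]
ft_force: [-4.5, -12.2, 23.2]
finger_gap: -0.002
```

```bash
python3 -m creep '[[0.05,0,0,0,0,0],[0.1,0,0,0,0,0],[0.1,0,0,0,0,0],[0.1,0,0,0,0,0],[0.1,0,0,0,0,0],[0.1,0,0,0,0,0],[0.1,0,0,0,0,0],[0.1,0,0,0,0,0]]' 1;python3 - <<'E'
from h import *
for n in("scene",):
    im=manip.capture(n)[:,:,::-1]; x,y,w,h=(315,150,130,100)
    cv2.imwrite(f"pics/{n}6.png",cv2.resize(im[y:y+h,x:x+w],None,fx=6,fy=6,interpolation=cv2.INTER_CUBIC))
E
```

```text
clock: 15.73
eef_pos: [502.3, -58.9, 144.5]
orientation: [0.006, 0.641, 0.767, -0.0]
ft_force: [-3.6, -14.8, 23.0]
finger_gap: -0.001
```

View pics/scene6.png

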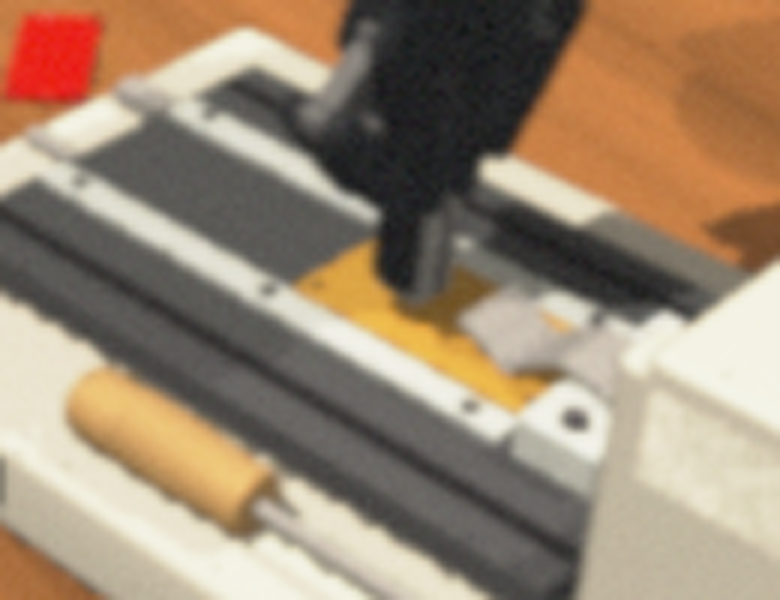

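```bash
python3 -m creep '[[0.05,0,0,0,0,0],[0.1,0,0,0,0,0],[0.1,0,0,0,0,0],[0.1,0,0,0,0,0],[0.1,0,0,0,0,0],[0.1,0,0,0,0,0],[0.1,0,0,0,0,0],[0.1,0,0,0,0,0]]' 1
```

```text
clock: 16.45
eef_pos: [502.3, -58.4, 144.5]
orientation: [0.007, 0.641, 0.767, -0.001]
ft_force: [-2.9, -16.3, 21.8]
finger_gap: 0.002
```

```bash
python3 -m creep '[[0.05,0,0,0,0,0],[0.1,0,0,0,0,0],[0.1,0,0,0,0,0],[0.1,0,0,0,0,0],[0.1,0,0,0,0,0],[0.1,0,0,0,0,0],[0.1,0,0,0,0,0],[0.1,0,0,0,0,0]]' 1
```

```text
clock: 17.12
eef_pos: [502.3, -57.4, 144.6]
orientation: [0.007, 0.641, 0.767, -0.001]
ft_force: [-1.9, -16.9, 19.8]
finger_gap: 0.002
```

The shear has risen to the friction limit (17 N against 20 N) and the plate no longer moves, so it is against the stop. I'll lift straight off.

```bash
python3 -m creep '[[0,0,-0.2,0,0,0],[0,0,-0.5,0,0,0],[0,0,-1,0,0,0],[0,0,-2,0,0,0],[0,0,-4,0,0,0],[0,0,-7,0,0,0],[0,0,-10,0,0,0],[0,0,-13,0,0,0]]' 1; python3 -m creep '[[-3,0,-3,0,0,0],[-6,0,-6,0,0,0],[-9,0,-9,0,0,0],[-12,0,-11,0,0,0],[-15,0,-11,0,0,0],[-18,0,-11,0,0,0],[-21,0,-11,0,0,0],[-21,0,-11,0,0,0]]' 1; python3 - <<'E'
from h import *
im=manip.capture("scene")[:,:,::-1]; x,y,w,h=(315,150,130,100)
cv2.imwrite("pics/scene7.png",cv2.resize(im[y:y+h,x:x+w],None,fx=6,fy=6,interpolation=cv2.INTER_CUBIC))
im=manip.capture("top")[:,:,::-1]
cv2.imwrite("pics/top7.png",cv2.resize(im[170:340,185:445],None,fx=3,fy=3,interpolation=cv2.INTER_CUBIC))
m=yellow(im.copy(),(265,225,360,275));v,u=np.nonzero(m)
P=np.array([onz("top",(a,b),72)[:2]-[509.5,-99.85] for a,b in zip(u,v)]) ;print("rear y",np.percentile(P@EY,[0,1,3]), "x",np.percentile(P@EX,[1,99]))
E
```

```text
clock: 17.78
eef_pos: [497.4, -52.0, 270.8]
orientation: [-0.001, 0.641, 0.767, -0.0]
ft_force: [0.6, -0.5, 0.1]
finger_gap: -0.001
clock: 18.45
eef_pos: [535.2, -263.4, 379.1]
orientation: [0.0, 0.643, 0.766, -0.001]
ft_force: [-1.1, 0.5, -0.7]
finger_gap: 0.003
rear y [15.87664534 16.59165708 18.08777802] x [-22.97105167  24.1644687 ]
```

View pics/scene7.png

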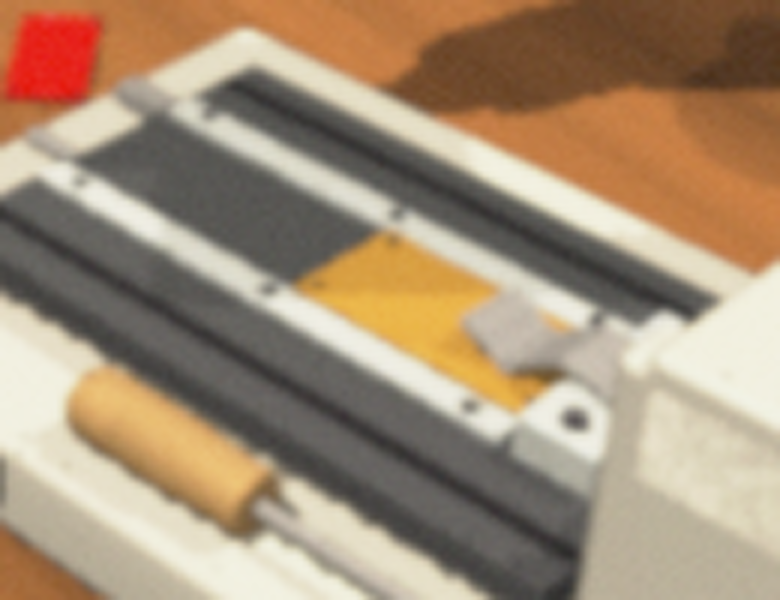

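View pics/top7.png

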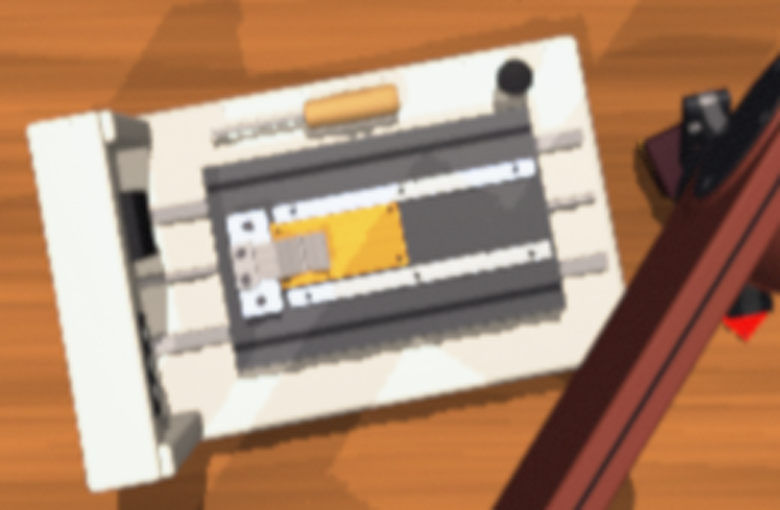

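The plate's rear edge is now about 66 mm forward. In engraver coordinates that is y ≈ −44 to −45, where home is −45. Its front corners are against the stop, the spring lies on top, and the bystanders are where they were. I'll hand it in.

```bash
python3 - <<'E'
from bench import manip
print(manip.finish_job(), manip.state()["clock"])
E
```

```text
the job is handed in; nothing more can be done
the job is handed in; nothing more can be done
```

The brass plate is loaded: I slid it about 66 mm along the channel, under the leaf spring and against the end stop, then lifted straight off. I handed the job in shortly after the 18.5 s mark, well inside the 59 s.

**How it went:** I used shut fingertips on the plate's rear half, some 26 mm behind its centre, and never pinched or lifted it. The fingertips stayed clear of the spring throughout.

**Last checks:**
- **Home position:** the rear edge measured about y = −44 to −45 mm in engraver coordinates, where home is −45 mm. That measurement is good to about 2 mm.
- **Contact with the stop:** sliding took 12–13 N. The push then rose to 17 N and the fingertips began to slip, which fits contact with the stop.
- **After release:** the plate's rear corner had not moved in the pictures, and the spring lay on the plate.
- **Bystanders:** the loupe and screwdriver had not moved. The ring box was partly hidden by the arm in the final view, but it was unmoved in earlier views and the arm passed well above it.

**What was off:**
- **Pressing force:** it wandered outside the advised 14–20 N, dipping to about 13 N twice and reaching about 23 N over the last 22 mm or so.
- **Slip:** the fingertips may have slipped about 1 mm on the plate as it entered the spring.

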